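# Make up a candlestick kit and a bell kit

## Robot

A 6-joint arm with a two-finger parallel gripper is mounted at the origin on the work surface. World frame = base frame: x ahead of the robot, y to its left, z up, the work surface at z = 0. Lengths are in mm, angles in degrees, forces in N, time in s.
With the tool pointing down it reaches from about 325 to 925 mm from the base axis. Payload 3.1 kg.
Tool frame: the origin (TCP) lies at the very end of the fingers, on their centre line; the grasp point (between the pads) lies grasp_offset behind it (grasp_offset is the distance from the TCP to the grasp point, in mm); z points along the fingers, y is the line along which they close (so a half turn about z gives the same grasp; the last joint's range is limited). The gripper opens to 85 mm and grips with 20 to 120 N. Pads are 22 mm wide; open, the fingers measure 114 mm over their backs; the gripper's body (76 mm by 85 mm) begins 54 mm behind the grasp point. The pads swing forward as they close: fully open they stand 13 mm farther back than shut.
Start: joints at [64.561, 12.427, 92.441, -0, 75.132, -6.429], TCP at [203.573, 590.929, 231.3] pointing down, gripper open.
Joint ranges: [-157.48, 157.48], [-44.54, 120.13], [17.64, 146.25], [-64.5, 244.5], [7.68, 150.69], [-147.95, 147.95]. Speed limits (degrees/s): [159.86, 159.86, 180, 180, 180, 180].

## Interface

Orientations are given as [roll, pitch, yaw] about the fixed x, y, z axes, in that order (R = Rz(yaw) Ry(pitch) Rx(roll)).
In Python, from station import * gives the robot as it stands. Calls block until the motion is done:
- goto(position, orientation): joint-space move of the TCP to a pose.
- move_l(position, attitude=None, speed=150): straight line of the TCP; attitude=None keeps the orientation; speed is the mean speed in mm/s.
- move_j(angles): joint-space move.
- grip(opening, squeeze=None): finger opening in mm; squeeze is the grip in N (None keeps the last); returns when the fingers have stopped.
- wait(seconds).
- solve_ik(position, orientation): joint angles nearest the present ones, or None.
- get_obs(): the state.
- get_image(name): name is "side" or "top"; returns the picture (400x640x3 uint8, red, green, blue); there is no depth.
- get_calibration(name): a dict with "fx", "fy", "cx", "cy" (pixels), "D" ([k1, k2, p1, p2, k3] as OpenCV has them; the pictures are not rectified), "R" (3x3) and "t" (3): a world point X has camera coordinates R X + t. Camera axes: x right, y down, z forward; pixel columns grow to the right and rows downward; lengths in mm; the calibration is good to about 2 mm. A picture is of the moment at which its call begins. get_calibration takes no time and is no camera call.
A pose or a line that the arm cannot do raises Unreachable and nothing moves.
- sign_off(): hands the job in; it is judged then, once.
Trained networks look in the newest picture that a camera, given by its name, has taken for a name from the list of things; names that differ only in an ending like _2 or _b are one class to them, and where a whole thing is asked for, a point or a joint stands for the part that bears it (a point fixed in the world has none). Each returns a list of dicts, best first, with "score" (0 to 1); they miss things now and then, are a little off and sometimes report something else, mostly with a low value. They report only what shows in the picture. A call takes as long as a camera call.
- spot_in(name, camera): "extent" ([centre column, centre row, width, height] in pixels, round what is visible of it).
- regions_of(name, camera): "region" (400x640 bool, what is visible of it) and "extent" ([centre column, centre row, width, height] in pixels, round what is visible of it).
The state is a dict: "t": time; "joint_pos": joint angles; "qvel": joint speeds; "effort": joint torques, N m; "tcp_pos": TCP position; "ee_rot": TCP orientation; "wrist_force": force on the tool from outside, world axes, zero at the start; "moment": the same for the moment, N m; "grip_width": finger opening in mm; "grip_force": force on a finger pad.
Only numpy, scipy, OpenCV 4.12 (cv2) and the standard library are available. Lean on these libraries where they do the work, as an engineer would, in place of code of your own. Each camera call takes 0.05 s, during which the arm holds its last target. There are 200 camera calls.

## Task

Make up the two kits for the engraver: into the tray with three compartments put the candlestick parts (the foot, the tall stem and the candle cup), and into the tray with two compartments put the bell and its wooden handle. Give each part a compartment of its own, any one in its tray, standing upright on the tray's floor as it stood on the bench. Leave the short spare stem and the flared vase where they are.

Things in the scene. Friction and masses are not known exactly. Their poses are not given: they have to be found in the camera images.
- tray_three: Shallow plywood kit tray with three square compartments in a row, fixed to the bench. 276 x 96 mm, 18 mm high overall; floor 6 mm thick, walls and dividers 6 mm thick, rising 12 mm above the floor. Origin under its centre at bench level; x along the row, z up. Compartments 84 mm square inside, centred at x = -90, 0 and +90 mm, y = 0.
- tray_two: The same kind of tray with two compartments, 186 x 96 mm, fixed to the bench. Origin under its centre at bench level; x along the row, z up. Compartments 84 mm square inside, centred at x = -45 and +45 mm, y = 0; floor top at 6 mm, rim at 18 mm.
- foot: Candlestick foot, brass: low square plate 48 x 48 mm, 8 mm thick (sides along its x and y), rising by a collar to a straight round neck 26 mm across between 23 and 48 mm height (the top), with a small dark bore in the top. About 0.28 kg. Standing upright, z up; origin at the centre of its underside.
- stem: Candlestick stem, brass: the tallest part, 108 mm high; base 36 mm across, a bulge 30 mm across at 34 to 42 mm height, a straight shank 24 mm across from 50 to 92 mm, top collar 32 mm across. About 0.22 kg. Turned solid, round about its z axis (up), standing upright; origin at the centre of its underside.
- cup: Candle cup, brass: 54 mm high; base 38 mm across, thin waist, straight-sided bowl 46 mm across from 26 to 54 mm height, with a wide dark mouth 34 mm across. About 0.14 kg. Turned solid, round about its z axis (up), standing upright; origin at the centre of its underside.
- bell: Bell, brass, standing on its mouth: 64 mm across at the mouth, narrowing to a shoulder, with a straight boss 18 mm across between 46 and 68 mm height (the top). About 0.22 kg. Turned solid, round about its z axis (up), standing upright; origin at the centre of its underside.
- handle: Bell handle, dark turned wood with a brass ferrule at its lower end: 82 mm high, base 32 mm across, straight grip 26 mm across from 26 to 62 mm height, small button on top. About 0.06 kg. Turned solid, round about its z axis (up), standing upright; origin at the centre of its underside.
- short_stem: Spare stem, brass, like the candlestick stem but only 68 mm high; base 36 mm, shank 24 mm, collar 32 mm across. It stays where it is. Turned solid, round about its z axis (up), standing upright; origin at the centre of its underside.
- vase: Vase blank, brass: flared at both ends like a spool, 82 mm high, 66 mm across the top with a wide dark mouth 58 mm across, 36 mm at the waist. It stays where it is. Turned solid, round about its z axis (up), standing upright; origin at the centre of its underside.

How it is judged (in metres and radians):
At the end, for the whole second after the job is handed in: Foot, stem, cup each in a different cell of tray_three, bell and handle of tray_two: centre within 42 mm of the cell centre in x and y, underside 0-10 mm above the bench, tilt under 0.12 rad, released, at rest (0.02 m/s, 0.2 rad/s). Short stem and vase within 25 mm of their start (y of foot in the frame of tray_three between -0.042 and 0.042 m and z of foot in the frame of tray_three between 0 and 0.01 m and angle between each of foot, stem, cup, bell, handle's own z axis and vertical below 0.12 rad and linear speed of each of foot, stem, cup, bell, handle below 0.02 m/s and angular speed of each of foot, stem, cup, bell, handle below 0.2 rad/s and y of stem in the frame of tray_three between -0.042 and 0.042 m and z of stem in the frame of tray_three between 0 and 0.01 m and y of cup in the frame of tray_three between -0.042 and 0.042 m and z of cup in the frame of tray_three between 0 and 0.01 m and ((x of foot in the frame of tray_three between -0.132 and -0.048 m and x of stem in the frame of tray_three between -0.042 and 0.042 m and x of cup in the frame of tray_three between 0.048 and 0.132 m) or (x of foot in the frame of tray_three between -0.132 and -0.048 m and x of stem in the frame of tray_three between 0.048 and 0.132 m and x of cup in the frame of tray_three between -0.042 and 0.042 m) or (x of foot in the frame of tray_three between -0.042 and 0.042 m and x of stem in the frame of tray_three between -0.132 and -0.048 m and x of cup in the frame of tray_three between 0.048 and 0.132 m) or (x of foot in the frame of tray_three between -0.042 and 0.042 m and x of stem in the frame of tray_three between 0.048 and 0.132 m and x of cup in the frame of tray_three between -0.132 and -0.048 m) or (x of foot in the frame of tray_three between 0.048 and 0.132 m and x of stem in the frame of tray_three between -0.132 and -0.048 m and x of cup in the frame of tray_three between -0.042 and 0.042 m) or (x of foot in the frame of tray_three between 0.048 and 0.132 m and x of stem in the frame of tray_three between -0.042 and 0.042 m and x of cup in the frame of tray_three between -0.132 and -0.048 m)) and y of bell in the frame of tray_two between -0.042 and 0.042 m and z of bell in the frame of tray_two between 0 and 0.01 m and y of handle in the frame of tray_two between -0.042 and 0.042 m and z of handle in the frame of tray_two between 0 and 0.01 m and ((x of bell in the frame of tray_two between -0.087 and -0.003 m and x of handle in the frame of tray_two between 0.003 and 0.087 m) or (x of bell in the frame of tray_two between 0.003 and 0.087 m and x of handle in the frame of tray_two between -0.087 and -0.003 m)) and distance of each of short_stem, vase from where it was at the start of the episode below 0.025 m); the robot touches nothing.
It fails at once if the short spare stem is displaced by more than 25 mm (distance of short_stem from where it was at the start of the episode above 0.025 m).
It fails at once if the flared vase is displaced by more than 25 mm (distance of vase from where it was at the start of the episode above 0.025 m).
It also fails if it takes over 120 s, if anything falls off the work surface, if the arm or the gripper's body presses on something with over 40 N, if the wrist force passes 120 N, or if a joint passes its speed limit or range.

## Working session

There is one attempt and no reset: what is moved stays moved. The work goes in short steps, each a Python script; the robot and the scene stay as the last script left them, time stands still between calls to the robot, and variables do not carry over. Pictures are saved under pics/ and viewed, at most 14 in all, crops included, and the job is handed in when it is done.

```bash
mkdir -p pics; ls; python3 - <<'E'
from station import *
import cv2, numpy as np
for n in("top","side"):
    im=get_image(n); cv2.imwrite(f"pics/{n}0.png",im[:,:,::-1])
    c=get_calibration(n); R=np.array(c["R"]);t=np.array(c["t"]); print(n,c["fx"],c["cx"],c["cy"],np.round(c["D"],3),"cam",np.round(-R.T@t),"fwd",R[2].round(2))
    for k in "tray_three tray_two foot stem cup bell handle short_stem vase".split():
        print(k,[(round(d["score"],2),np.round(d["extent"]).astype(int).tolist()) for d in spot_in(k,n)[:4]])
o=get_obs();print(o["t"],o["ee_rot"],o["grip_width"]); 
try: print(grasp_offset)
except Exception as e: print(e)
E
```

```text
pics
top 515.485622288189 321.2630514654005 203.88246646989808 [-0.087  0.     0.     0.     0.   ] cam [ 403.   -2. 1436.] fwd [ 0.11  0.01 -0.99]
tray_three [(0.74, [394, 212, 41, 98])]
tray_two [(0.79, [254, 203, 50, 70])]
foot [(0.87, [346, 163, 18, 17])]
stem [(0.55, [302, 162, 11, 21])]
cup [(0.64, [301, 204, 14, 18])]
bell [(0.73, [449, 219, 21, 23])]
handle [(0.55, [342, 202, 13, 13])]
short_stem [(0.69, [301, 249, 13, 15])]
vase [(0.61, [195, 211, 27, 28])]
side 421.79986243537644 313.8489523703348 202.84304277304193 [-0.083  0.     0.     0.     0.   ] cam [ 229. -694.  719.] fwd [ 0.31  0.68 -0.67]
tray_three [(0.75, [352, 268, 130, 82])]
tray_two [(0.97, [288, 171, 73, 36])]
foot [(0.87, [373, 208, 24, 26])]
stem [(0.8, [351, 173, 15, 43])]
cup [(0.96, [307, 191, 18, 28])]
bell [(0.69, [383, 323, 37, 40]), (0.55, [305, 190, 20, 25])]
handle [(0.57, [330, 214, 16, 27]), (0.56, [371, 207, 25, 23])]
short_stem [(0.63, [262, 203, 19, 30]), (0.5, [350, 171, 16, 44])]
vase [(0.82, [259, 134, 22, 35]), (0.52, [262, 202, 15, 28])]
1.0 [-1.79998103e+02 -8.64200896e-04  1.60988769e+02] 85.33771139213218
18.700000000000003
```

```bash
python3 - <<'E'
import cv2
a=cv2.imread("pics/top0.png")[110:310,160:500]; cv2.imwrite("pics/t1.png",cv2.resize(a,None,fx=2.3,fy=2.3,interpolation=cv2.INTER_CUBIC))
a=cv2.imread("pics/side0.png")[90:370,200:480]; cv2.imwrite("pics/s1.png",cv2.resize(a,None,fx=2.1,fy=2.1,interpolation=cv2.INTER_CUBIC))
E
```

```text
(no output)
```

View pics/t1.png

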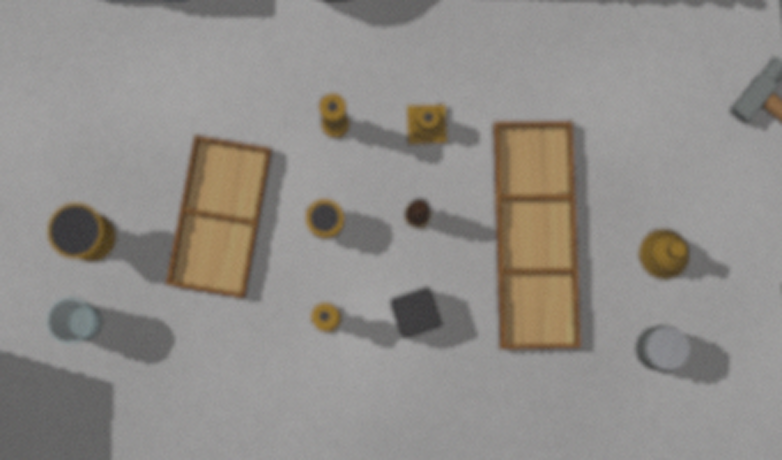

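View pics/s1.png

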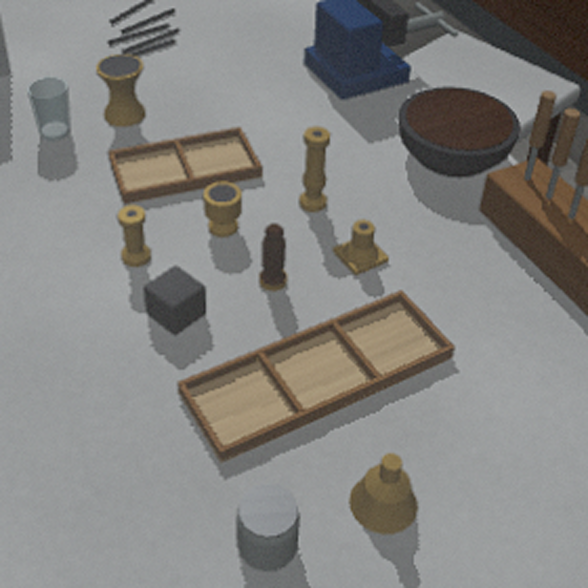

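The top view shows the trays, the five parts, the short stem (302,248) and the vase (193,210), plus a dark cube, can, glass and hammer as clutter. It agrees with the detections. Next I'll fit the poses from the masks in both views.

```bash
cat > loc.py <<'E'
import numpy as np, cv2
from scipy.optimize import least_squares
from station import *
def rev(p):
    a=np.linspace(0,2*np.pi,36,endpoint=False)
    return np.array([[d/2*np.cos(b),d/2*np.sin(b),z] for z,d in p for b in a])
def box(x,y,z0,z1): return np.array([[i*x/2,j*y/2,z] for i in(-1,1) for j in(-1,1) for z in(z0,z1)])
M=dict(tray_three=box(276,96,0,18),tray_two=box(186,96,0,18),
 foot=np.vstack([box(48,48,0,8),rev([(48,26)])]),stem=rev([(0,36),(38,30),(92,32),(108,32)]),
 cup=rev([(0,38),(26,46),(54,46)]),bell=rev([(0,64),(68,18)]),handle=rev([(0,32),(62,26),(82,16)]),
 short_stem=rev([(0,36),(68,32)]),vase=rev([(0,54),(82,66)]))
C={n:get_calibration(n) for n in("top","side")}
def proj(P,n):
    c=C[n];K=np.array([[c["fx"],0,c["cx"]],[0,c["fy"],c["cy"]],[0,0,1]])
    return cv2.projectPoints(P.astype(float),cv2.Rodrigues(np.array(c["R"]))[0],np.array(c["t"],float),K,np.array(c["D"]))[0][:,0]
U=np.array([[np.cos(a),np.sin(a)] for a in np.arange(24)*np.pi/12])
def ground(uv,n,z):
    f=lambda p:proj(np.array([[p[0],p[1],z]]),n)[0]-uv
    return least_squares(f,[500,0]).x
def locate(k,cams=("top","side"),z0=0):
    H={}
    for n in cams:
        r=regions_of(k,n)
        if not r: print(k,"unseen",n); continue
        v,u=np.nonzero(r[0]["region"]); q=np.c_[u,v].astype(float)
        H[n]=((q@U.T).max(0)+.35*0,q.mean(0))
    n0=list(H)[0]; g=ground(H[n0][1],n0,20)
    yaws=np.arange(0,180,15) if k.startswith("tray") else range(0,90,15) if k=="foot" else [0]
    def f(p):
        c,s=np.cos(p[2]),np.sin(p[2]); P=M[k]@np.array([[c,s,0],[-s,c,0],[0,0,1]])+[p[0],p[1],z0]
        return np.concatenate([(proj(P,n)@U.T).max(0)-H[n][0] for n in H])
    s=min((least_squares(f,[*g,np.radians(y)],loss="soft_l1",x_scale=[10,10,.1]) for y in yaws),key=lambda s:s.cost)
    return s.x[0],s.x[1],np.degrees(s.x[2]),np.sqrt(np.mean(s.fun**2))
E
python3 - <<'E'
from loc import *
import json
get_image("top");get_image("side")
D={}
for k in M:
    r=locate(k);print(k,np.round(r,1), [np.round(locate(k,(n,))[:2],0).tolist() for n in C]); D[k]=[float(x) for x in r]
json.dump(D,open("poses.json","w"))
E
```

```text
tray_three [ 548.4 -194.8    2.3    1.4] [[552.0, -194.0], [547.0, -196.0]]
tray_two [633.2 119.2 103.7  36.8] [[562.0, 188.0], [711.0, 5.0]]
foot [682.2 -58.6   2.6   0.9] [[684.0, -60.0], [681.0, -58.0]]
stem [ 6.791e+02  5.320e+01 -4.000e+00  5.000e-01] [[680.0, 53.0], [678.0, 53.0]]
cup [557.7  59.5  -3.1   0.8] [[559.0, 59.0], [556.0, 60.0]]
bell [ 530.7 -354.   -14.9    0.7] [[531.0, -353.0], [530.0, -355.0]]
handle [569.6 -50.4  16.7   0.7] [[570.0, -50.0], [569.0, -51.0]]
short_stem unseen top
short_stem unseen topTraceback (most recent call last):
  File "<stdin>", line 6, in <module>
  File "loc.py", line 27, in locate
    n0=list(H)[0]; g=ground(H[n0][1],n0,20)
       ~~~~~~~^^^
IndexError: list index out of range
```

```bash
python3 - <<'E'
from loc import *
import json
D={k:None for k in M}
get_image("top");get_image("side")
for k in M:
    for c in (("top","side"),):
        try: D[k]=[float(x) for x in locate(k,c)]
        except Exception as e: pass
r=locate("tray_two",("top",)); print("t2 top",np.round(r,1)); D["tray_two"]=list(map(float,r))
print("t3 top",np.round(locate("tray_three",("top",)),1))
P=[ground(np.array([160+u/2.3,110+v/2.3]),"top",18) for u,v in((197,137),(270,150),(243,296),(168,283))]
print(np.round(P),np.mean(P,0)); print([ (d["score"],d["extent"]) for d in regions_of("tray_two","side")])
for k in M: print(k,np.round(D[k],1) if D[k] else None)
json.dump(D,open("poses.json","w"))
E
```

```text
handle unseen top
t2 top [561.6 190.4  -7.7   0.8]
t3 top [ 551.6 -193.8    1.8    2.3]
[[655. 219.]
 [641. 130.]
 [464. 155.]
 [476. 246.]] [559.01654056 187.60212499]
[(0.76, [287.9, 169.2, 75.1, 36.0])]
tray_three [ 549.4 -194.4    2.8    1.8]
tray_two [561.6 190.4  -7.7   0.8]
foot [681.9 -57.8   2.2   1.1]
stem [679.9  53.   -3.4   0.7]
cup [ 5.574e+02  5.990e+01 -1.830e+01  5.000e-01]
bell [ 534.1 -337.7 -223.3   39. ]
handle [ 5.685e+02 -5.200e+01 -2.070e+01  2.000e-01]
short_stem [442.5  55.6  -3.    0.8]
vase [531.2 344.2 -11.1   0.6]
```

```bash
cat > act.py <<'E'
import numpy as np
from station import *
T3=(549.5,-194.5,2.3); T2=(560.,189.,-8.)
def cell(T,x):
    a=np.radians(T[2]); return T[0]+x*np.cos(a),T[1]+x*np.sin(a),T[2]
def rise(x,y,z,yaw):
    c=[(abs(q[5]),w) for w in(yaw,yaw+180) if (q:=solve_ik([x,y,z],[180,0,w])) is not None]
    goto([x,y,z],[180,0,min(c)[1]])
def transfer(name,xy,h,dst,Z=None):
    z=h-18.7; up=z+140
    grip(85); rise(*xy,up,0); move_l([*xy,z],speed=120); grip(0,60)
    o=get_obs(); print(name,"width",o["grip_width"],"force",o["grip_force"])
    move_l([*xy,up]); print(" lifted",get_obs()["grip_width"])
    x,y,w=dst; rise(x,y,up,w); move_l([x,y,z+25]); move_l([x,y,z+7.5],speed=30)
    o=get_obs(); print(" width",o["grip_width"],"F",np.round(o["wrist_force"],1))
    grip(70); wait(.3); move_l([x,y,up]); print(" t",get_obs()["t"])
E
python3 - <<'E'
from act import *
import cv2
transfer("foot",(682,-58.3),40,cell(T3,90))
cv2.imwrite("pics/s2.png",cv2.resize(get_image("side")[90:370,200:480,::-1],None,fx=2,fy=2))
E
```

```text
foot width 23.875851048618447 force 57.97766144009074
 lifted 23.683093873777715
 width 23.865741125105373 F [ 0.3 -0.6 -3.8]
 t 13.9583
```

View pics/s2.png

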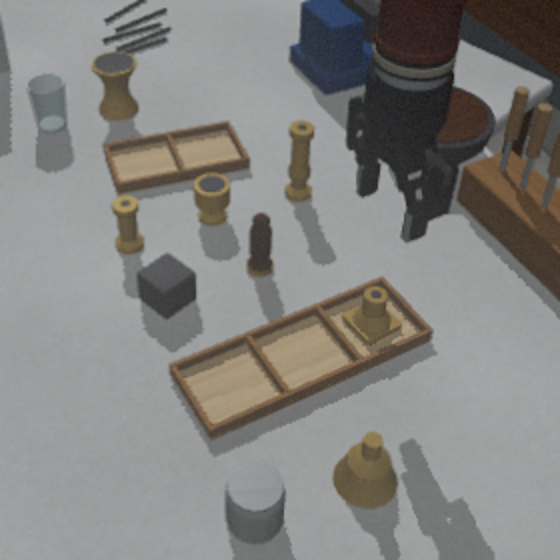

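The foot stands in the right-hand compartment of tray_three, at about (374,315) in the crop, and nothing else moved. I'll carry on with the rest.

```bash
python3 - <<'E'
from act import *
import cv2
transfer("cup",(557.6,59.5),38,cell(T3,0))
transfer("stem",(679.5,53),74,cell(T3,-90))
transfer("handle",(569,-51),45,cell(T2,-45))
cv2.imwrite("pics/s3.png",cv2.resize(get_image("side")[90:370,200:480,::-1],None,fx=2,fy=2))
E
```

```text
cup width 44.23934652558155 force 61.5419477771502
 lifted 44.24872208022572
 width 44.20252914158371 F [ 0.8 -0.4 -1.4]
 t 22.5417
stem width 26.138559255671296 force 57.61134113010485
 lifted 26.47900685732632
 width 26.304658794578167 F [-0.5  0.1 -1.8]
 t 31.6583
handle width 24.597752686149505 force 59.03191553097713
 lifted 24.521794575729466
 width 24.275075393171033 F [ 0.6 -0.6 -0.5]
 t 41.3667
```

View pics/s3.png

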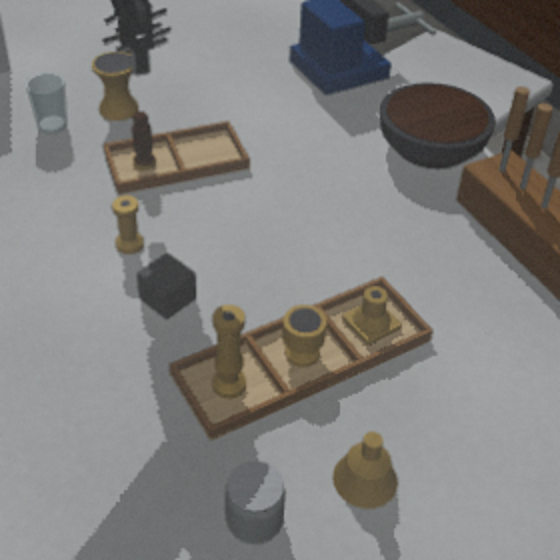

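The stem (228,385), cup (304,350) and handle (143,160) each stand upright in their own compartments. The bell is last.

```bash
python3 - <<'E'
from act import *
import cv2
transfer("bell",(530.5,-354),61,cell(T2,45))
move_j([64.561,12.427,92.441,0,75.132,-6.429])
from loc import *
a=get_image("side")[90:370,200:480,::-1];b=get_image("top")[110:310,160:440,::-1]
cv2.imwrite("pics/s4.png",cv2.resize(np.vstack([a,b]),None,fx=1.25,fy=1.25))
for k,T in dict(foot=T3,stem=T3,cup=T3,bell=T2,handle=T2).items():
    try:
        r=locate(k,z0=6); w=np.radians(T[2]); d=np.array(r[:2])-T[:2]
        print(k,np.round([d[0]*np.cos(w)+d[1]*np.sin(w),-d[0]*np.sin(w)+d[1]*np.cos(w),r[3]],1))
    except IndexError: print(k,"?")
E
```

```text
bell width 15.268142966362308 force 95.62879976816475
 lifted 15.338138330532152
 width 14.977989838202848 F [-4.  -0.8  8. ]
 t 52.275
foot [90.   0.6  0.7]
stem [-81.2  27.2  48.4]
cup [-1.3 -0.1  1. ]
bell [47.5  1.2  1. ]
handle [-44.9   2.4   0.5]
```

View pics/s4.png

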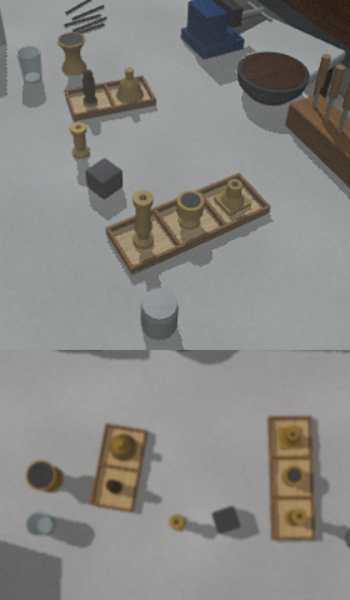

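All five parts stand in their compartments. The stem's poor fit is a detector mix-up with the short stem: both views show it upright in its cell, at (143,240) in the side view and (297,518) in the top view. The vase and short stem have not moved.

```bash
python3 -c "
from station import *
print(sign_off())"
```

```text
the job is handed in; nothing more can be done
None
```

Both kits are made up and the job is handed in: foot, cup and stem stand upright in separate compartments of tray_three, bell and handle in tray_two, with the short stem and vase left in place; the hand-in returned no verdict.

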